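# Make up two workshop kits from stock

### The job

Make up the two kits for the next jobs: the hub flange and the oil bottle go in the low steel tray, the short pipe and the spray can in the wooden tote with the raised ends. In each, stand the steel part upright on the floor of the wide compartment and the container upright on the floor of the narrow one, keeping the can and bottle upright on the way. Leave the long pipe and the squat jar where they are.

Things in the scene. Friction and masses are not known exactly. Their poses are not given: they have to be found in the camera images.
- can_c (a point): spray can, bare aluminium, upright in a cell of the carton: 130 mm tall, body 46 mm in diameter, its wide grey cap (40 mm in diameter) is the top 35 mm. Point: on its axis, half-way up (65 mm above its foot); z axis up along the can. The cap spans 30 to 65 mm above this point and stands clear of the carton: grip it there.
- bottle_c (a point): oil bottle, white plastic, upright in another cell of the carton: 140 mm tall, body 54 mm in diameter up to 85 mm, then tapering to a slim black cap (30 mm in diameter), the top 37 mm. Point: on its axis, half-way up (70 mm above its foot); z axis up. The cap spans 33 to 70 mm above this point and stands clear of the carton: grip it there.
- jar_c (a point): squat white jar with a wide dark steel lid, in a third cell of the carton, not wanted: 95 mm tall, 60 mm in diameter. Point: on its axis, half-way up; z axis up.
- flange_c (a point): steel hub flange lying flat on the bench: a round plate 76 mm in diameter and 8 mm thick with a solid round boss 28 mm in diameter standing up from its middle, 60 mm tall in all. Point: on the axis, half-way up (30 mm above the underside), on the boss, a good place to grip; z axis up.
- short_pipe_c (a point): short piece of dark steel pipe standing on end on the bench: 60 mm tall, 44 mm outside, 34 mm inside diameter. Point: on its axis, half-way up; z axis along the pipe.
- long_pipe_c (a point): long piece of the same pipe standing on end on the bench, not wanted: 120 mm tall, 44 mm outside diameter. Point: on its axis, half-way up; z axis along the pipe.
- carton: open cardboard carton, fixed to the bench, 165 x 165 mm and 80 mm high, with cross dividers of full height making 2 x 2 cells of 75 mm (cell centres 40 mm either way from the carton's middle); walls, dividers and floor 5 mm. One cell is empty. Origin: centre of its underside; x and y along its sides, z up.
- steel_tray: low dark sheet-steel tray, fixed to the bench, 108 mm (x) by 186 mm (y), all walls 25 mm high and 4 mm thick, floor 4 mm thick. A divider splits it into a wide compartment, 100 x 100 mm, centred at y = +39 mm, and a narrow one, 100 (x) x 74 mm (y), centred at y = -52 mm. Origin: centre of its underside; z up.
- wooden_tote: plywood tote, fixed to the bench, 116 mm (x) by 198 mm (y), long walls and divider 25 mm high, the two end boards 50 mm high with a dark hand slot; walls 8 mm thick, floor 6 mm thick. A divider splits it into a wide compartment, 100 x 100 mm, centred at y = -41 mm, and a narrow one, 100 (x) x 74 mm (y), centred at y = +54 mm. Origin: centre of its underside; z up.
There are look-alikes about, which are no part of the job. What is shaped like the part that bears flange_c but blue is not meant.

How it is judged:
By the outcome, as a careful person would: the job done as asked, in the order asked, and still so for the second after the job is handed in, with the robot touching nothing.
It also fails if it takes over 128 s, if anything falls off the work surface, if the arm or the gripper's body presses on something with over 40 N, if the wrist force passes 120 N, or if a joint passes its speed limit or range.

### The arm

A 6-joint arm with a two-finger parallel gripper is mounted at the origin on the work surface. World frame = base frame: x ahead of the robot, y to its left, z up, the work surface at z = 0. Lengths are in mm, angles in rad, forces in N, time in s.
With the tool pointing down it reaches from about 275 to 750 mm from the base axis. Payload 10.2 kg.
Tool frame: the origin (TCP) lies midway between the tips of the shut fingers; the grasp point (between the pads) lies 19 mm behind it (ctrl.grip_depth is the distance from the TCP to the grasp point, in mm); y points along the fingers, x is the direction in which the jaws open and shut, and the axes are right-handed (so a half turn about y gives the same grasp; the last joint's range is limited). The gripper opens to 85 mm and grips with 20 to 120 N. Pads are 22 mm wide; open, the fingers measure 114 mm over their backs; the gripper's body (76 mm by 85 mm) begins 54 mm behind the grasp point. The pads swing forward as they close: fully open they stand 13 mm farther back than shut.
Start: joints at [-1.54, 0.313, 1.498, -0, 1.331, -0.223], TCP at [131.806, -508.191, 231.294] pointing down, gripper open.
Joint ranges: [-2.94, 2.94], [-0.97, 2.17], [0.19, 2.56], [-1.23, 4.37], [0.02, 3.11], [-2.88, 2.88]. Speed limits (rad/s): [2.39, 2.39, 3.01, 3.14, 3.14, 3.14].

### API

Orientations are given as a unit quaternion [w, x, y, z].
In Python, from rig import ctrl gives the robot as it stands. The module is installed in compiled form; this text tells all that it offers.
- The arm moves only by the tool drive_tool, never from a script. Its arguments are lists of equal length, an entry for each row: "gripper": the closure, from 0 (fully open) to 1 (shut); "offset": the shift along the tool's x, y, z in m, a list of three; "turn": the turn about the tool's y in degrees. In form: {"gripper": [gripper, ...], "offset": [[tx, ty, tz], ...], "turn": [turn, ...]}. A call has 1 to 20 rows; each row shifts and turns the commanded pose from where the row before left it, along the tool's axes as they then stand; what a row does not reach is not made up. A row lasts 1/12 s, in which the tool goes at most 41.7 mm and 7.16 degrees, less where a joint would pass 70% of its speed; a pose out of reach is approached as far as the arm can. A call is refused whole if a number of a shift passes 0.0417 or a number of a turn 7.16, either way. A call with a gripper value outside its range is refused whole. The fingers move at their own pace and stop on an object; "force" is the grip in N (left out, the last holds). Time passes only in rows, so rows that do not move let the fingers close. It gives the time, the measured TCP pose, the force and the opening at its end, in the units of the state.
- ctrl.sense(): the state, without advancing time (a new reading comes with each control period).
- ctrl.capture(name): name is "scene" or "side" or "wrist"; returns (picture, depth): 400x640x3 uint8, red, green, blue; 400x640 float32, mm along the optical axis (not along the pixel's ray), 0 where there is no reading.
- ctrl.camera_params(name): a dict with "fovy" (degrees; the focal length in pixels is half the picture's height over the tangent of half this angle, whatever the lens; pixels are square), "cx", "cy" (the principal point, pixels), "view" (4x4, takes a point from world to camera coordinates); the wrist camera has in their place "tool_from_camera" (4x4, takes a point from camera to tool coordinates, whose origin is the TCP and whose axes are the tool frame's). Camera axes: x right, y down, z forward; pixel columns grow to the right and rows downward; lengths in mm; the calibration is good to about 2 mm. A picture is of the moment at which its call begins: read the wrist's pose just before it. camera_params takes no time and is no camera call.
- ctrl.finish_job(): hands the job in, once; it reports no verdict.
Trained networks look in the newest picture that a camera, given by its name, has taken for a name from the list of things; names that differ only in an ending like _2 or _b are one class to them, and where a whole thing is asked for, a point or a joint stands for the part that bears it (a point fixed in the world has none). Each returns a list of dicts, best first, with "score" (0 to 1); they miss things now and then, are a little off and sometimes report something else, mostly with a low value. They report only what shows in the picture. A call takes as long as a camera call. They do not tell look-alikes from the thing itself.
- ctrl.boxes_of(camera, query): "centre" ([x, y, z] in mm, in the coordinates of the camera as it stood for that picture, good to about 4 mm: the middle of the surface that is visible of it).
- ctrl.regions_of(camera, query): "mask" (400x640 bool, what is visible of it).
- ctrl.pinpoint(camera, query): "centre" ([x, y, z] in mm, in the coordinates of the camera as it stood for that picture, good to about 4 mm: a listed point, or the origin of a listed thing).
The state is a dict: "time_s": time; "joints": joint angles; "dq": joint speeds; "tau": joint torques, N m; "eef_pos": TCP position; "ee_rot": TCP orientation; "force": force on the tool from outside, world axes, zero at the start; "wrist_torque": the same for the moment, N m; "grip_width": opening from 0.0 (shut) to 1.0 (fully open).
Only numpy, scipy, OpenCV 4.12 (cv2) and the standard library are available. Lean on these libraries where they do the work, as an engineer would, in place of code of your own. Each camera call takes 0.05 s, during which the arm holds its last target.

## Working session

There is one attempt and no reset: what is moved stays moved. The work goes in short steps, Python scripts to look and compute and a tool call to move; the robot and the scene stay as the last step left them, time stands still between calls to the robot, and variables do not carry over. Pictures are saved under pics/ and viewed, and the job is handed in when it is done.

Besides the shell and the picture viewer there is one more tool, called after "Call:" by a JSON object that holds its "op" and its "data", one argument or row to a line. drive_tool: Moves the arm, as the interface text tells. Its arguments: {"type":"object","properties":{"gripper":{"type":"array","items":{"type":"number"}},"offset":{"type":"array","items":{"type":"array","items":{"type":"number"}}},"turn":{"type":"array","items":{"type":"number"}},"force":{"type":"number"}},"required":["gripper","offset","turn"]}

```bash
mkdir -p pics; cat > h.py <<'E'
import numpy as np, cv2
from rig import ctrl
from scipy.spatial.transform import Rotation as R
def rot(q): return R.from_quat([q[1],q[2],q[3],q[0]]).as_matrix()
def cam(name):
    p=ctrl.camera_params(name); f=200/np.tan(np.radians(p['fovy'])/2)
    if 'view' in p: T=np.linalg.inv(np.array(p['view']))
    else:
        s=ctrl.sense(); W=np.eye(4); W[:3,:3]=rot(s['ee_rot']); W[:3,3]=s['eef_pos']
        T=W@np.array(p['tool_from_camera'])
    return f,p['cx'],p['cy'],T
def cloud(name,depth,c=None):
    f,cx,cy,T=c or cam(name)
    v,u=np.mgrid[0:400,0:640]
    P=np.stack([(u-cx)/f*depth,(v-cy)/f*depth,depth],-1)
    W=P@T[:3,:3].T+T[:3,3]; W[depth<=0]=np.nan
    return W
def tow(T,c): return T[:3,:3]@np.array(c)+T[:3,3]
def save(n,im): cv2.imwrite('pics/'+n,im[:,:,::-1])
E
python3 - <<'E'
from h import *
s=ctrl.sense(); print({k:np.round(v,3).tolist() for k,v in s.items()}); print(ctrl.grip_depth)
for n in ['scene','side','wrist']:
    c=cam(n); im,d=ctrl.capture(n); save(n+'0.png',im); np.savez(n+'0.npz',im=im,d=d,T=c[3],k=c[:3])
    print(n,np.round(c[0],1),np.round(c[3],2).tolist())
    if n!='wrist':
        for q in ['can_c','bottle_c','jar_c','flange_c','short_pipe_c','long_pipe_c','carton','steel_tray','wooden_tote']:
            for r in ctrl.pinpoint(n,q)[:4]: print(n,q,round(r['score'],2),np.round(tow(c[3],r['centre'])).tolist())
print(ctrl.sense()['time_s'])
E
```

```text
{'time_s': 0.0, 'joints': [-1.54, 0.313, 1.498, -0.0, 1.331, -0.223], 'dq': [-0.001, 0.001, 0.001, 0.001, 0.001, 0.0], 'tau': [-0.0, -41.226, -25.975, -0.0, 0.004, -0.0], 'eef_pos': [131.794, -507.926, 230.707], 'ee_rot': [0.56, -0.559, 0.433, -0.432], 'force': [-0.38, 1.262, -0.148], 'wrist_torque': [0.04, 0.003, -0.059], 'grip_width': 1.0}
18.700000000000003
scene 479.4 [[-0.04, 0.52, -0.86, 1522.39], [1.0, 0.03, -0.03, 20.67], [0.01, -0.86, -0.52, 665.19], [0.0, 0.0, 0.0, 1.0]]
scene can_c 0.94 [671.0, -26.0, 70.0]
scene bottle_c 0.63 [616.0, 76.0, 74.0]
scene jar_c 0.97 [678.0, 60.0, 55.0]
scene flange_c 0.73 [525.0, -147.0, 28.0]
scene flange_c 0.49 [454.0, -3.0, 35.0]
scene short_pipe_c 0.67 [456.0, 124.0, 31.0]
scene long_pipe_c 0.64 [432.0, -119.0, 60.0]
scene long_pipe_c 0.27 [454.0, 125.0, 28.0]
scene carton 0.58 [636.0, 28.0, 3.0]
scene steel_tray 0.81 [512.0, 357.0, -0.0]
scene wooden_tote 0.61 [474.0, -329.0, 0.0]
side 490.7 [[-0.98, -0.12, 0.18, 387.46], [-0.21, 0.47, -0.86, 929.61], [0.02, -0.88, -0.48, 622.16], [0.0, 0.0, 0.0, 1.0]]
side can_c 0.97 [674.0, -31.0, 71.0]
side bottle_c 0.67 [615.0, 72.0, 72.0]
side jar_c 0.87 [691.0, 58.0, 49.0]
side jar_c 0.5 [642.0, 30.0, 0.0]
side flange_c 0.72 [517.0, 356.0, -2.0]
side flange_c 0.71 [457.0, -4.0, 28.0]
side flange_c 0.66 [531.0, -146.0, 25.0]
side short_pipe_c 0.92 [453.0, 118.0, 26.0]
side long_pipe_c 0.65 [442.0, -123.0, 58.0]
side carton 0.72 [643.0, 31.0, -3.0]
side steel_tray 0.82 [515.0, 356.0, -1.0]
side wooden_tote 0.66 [458.0, -4.0, 30.0]
wrist 306.5 [[0.25, -0.93, -0.27, 200.56], [-0.97, -0.24, -0.07, -489.13], [-0.0, 0.28, -0.96, 374.67], [0.0, 0.0, 0.0, 1.0]]
1.05
```

View pics/scene0.png

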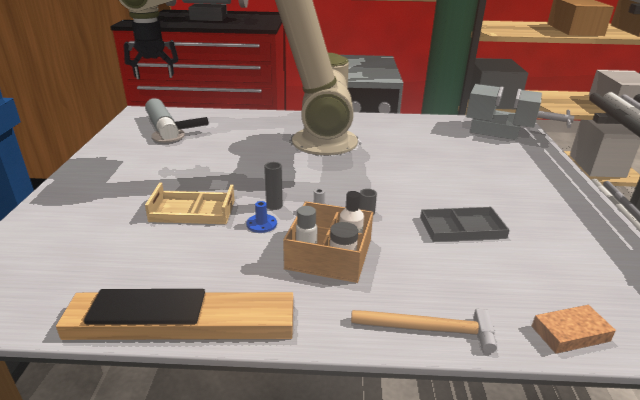

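View pics/side0.png

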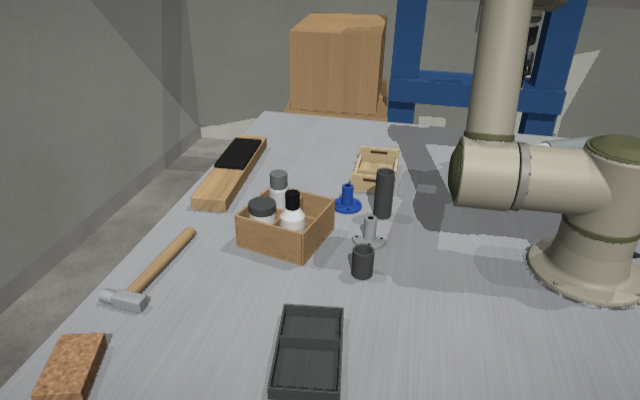

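View pics/wrist0.png

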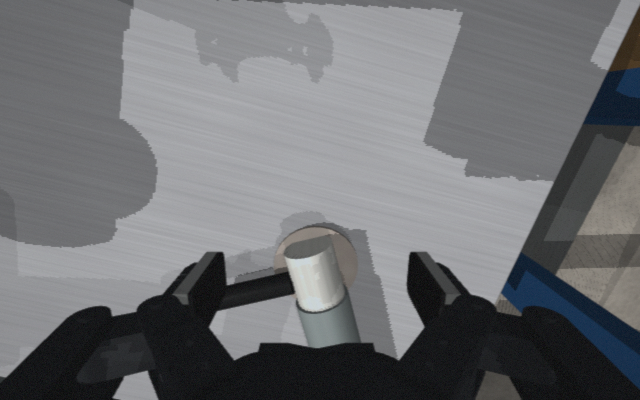

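```bash
python3 - <<'E'
from h import *
s=ctrl.sense(); print(np.round(rot(s['ee_rot']),3))
D={}
for n in ['scene','side']:
    z=np.load(n+'0.npz'); D[n]=(z['im'],cloud(n,z['d'],(*z['k'],z['T'])))
def pts(n,c,r,z0,z1):
    W=D[n][1]; m=(np.hypot(W[...,0]-c[0],W[...,1]-c[1])<r)&(W[...,2]>z0)&(W[...,2]<z1)
    return W[m]
for nm,c,hz in [('tray',(513,357),25),('tote',(474,-329),25)]:
    for n in D:
        P=pts(n,c,130,hz-5,60 if nm=='tote' else hz+6)
        print(nm,n,len(P)); 
        if len(P)<20: continue
        r=cv2.minAreaRect(P[:,:2].astype(np.float32)); print(np.round(r[0],1),np.round(r[1],1),r[2])
        print(' floor/table z', np.round(np.nanmedian(pts(n,c,130,-10,15)[:,2]),1))
# circle fits: top surfaces
def circ(P):
    A=np.c_[2*P[:,:2],np.ones(len(P))]; b=(P[:,:2]**2).sum(1); x=np.linalg.lstsq(A,b,rcond=None)[0]
    return x[:2],np.sqrt(x[2]+x[0]**2+x[1]**2)
for nm,c,r,z0,z1 in [('can',(672,-28),40,100,150),('bottle',(615,74),40,115,160),('jar',(682,59),45,85,105),('flange',(456,-4),30,20,70),('short',(455,121),35,8,52),('long',(437,-121),35,20,115),('blue',(527,-147),30,20,70)]:
    for n in D:
        P=pts(n,c,r,z0,z1); 
        if len(P)<10: print(nm,n,len(P)); continue
        e,R0=circ(P); top=P[P[:,2]>P[:,2].max()-6]
        print(nm,n,len(P),'fit',np.round(e,1),round(R0,1),'ztop',np.round(np.percentile(P[:,2],98),1),'topc',np.round((top.min(0)+top.max(0))[:2]/2,1),np.round(np.ptp(top,axis=0)[:2],1))
crops=[cv2.resize(D['scene'][0][180:240,130:250],(800,400),interpolation=cv2.INTER_CUBIC)]
save('tote_crop.png',crops[0])
save('tray_crop.png',cv2.resize(D['scene'][0][195:250,410:520],(800,400),interpolation=cv2.INTER_CUBIC))
save('fl_crop.png',cv2.resize(D['side'][0][170:290,320:420],(600,600),interpolation=cv2.INTER_CUBIC))
E
```

```text
[[ 0.251  0.     0.968]
 [-0.968  0.     0.251]
 [-0.    -1.     0.   ]]
tray scene 582
[512.2 356.6] [113.8 187.6] 7.711913585662842
 floor/table z 2.0
tray side 1143
[513.5 357.2] [108.  189.7] 7.970404624938965
 floor/table z 0.7
tote scene 985
[ 477.2 -331.1] [126.4 199.2] 0.10993315279483795
 floor/table z 1.9
tote side 805
[ 478.5 -330.2] [115.8 205.5] 0.7544023394584656
 floor/table z -0.2
can scene 407 fit [674.4 -24.5] 16.0 ztop 136.8 topc [671.9 -24.8] [40.9 38.2]
can side 340 fit [672.  -21.7] 16.1 ztop 135.9 topc [672.5 -24.4] [38.8 42. ]
bottle scene 226 fit [615.5  73.7] 11.8 ztop 146.6 topc [614.8  73.6] [29.2 28.2]
bottle side 254 fit [614.6  76.2] 12.0 ztop 145.6 topc [614.7  74.7] [28.8 30.5]
jar scene 519 fit [686.8  55.9] 24.0 ztop 102.3 topc [686.8  55.3] [61.2 57. ]
jar side 448 fit [686.2  59.6] 23.1 ztop 101.2 topc [686.9  56.5] [58.7 58.9]
flange scene 149 fit [457.9  -3.6] 11.0 ztop 62.7 topc [456.9  -3.2] [26.2 25.9]
flange side 248 fit [457.1  -1.7] 11.4 ztop 60.5 topc [456.9  -4.1] [25.2 29. ]
short scene 226 fit [456.8 121.2] 19.5 ztop 51.1 topc [456. 121.] [42.8 38.3]
short side 469 fit [456.9 123.1] 19.7 ztop 51.4 topc [457.4 122.8] [43.2 44.6]
long scene 587 fit [ 438.9 -122.9] 19.8 ztop 114.1 topc [ 438.5 -122.7] [43.5 43.5]
long side 694 fit [ 439.3 -121.6] 19.9 ztop 113.9 topc [ 438.3 -121.5] [39.9 45.7]
blue scene 209 fit [ 529.8 -143.9] 11.9 ztop 62.3 topc [ 527.5 -144.6] [33.8 25.7]
blue side 200 fit [ 529.9 -141.8] 11.5 ztop 61.1 topc [ 529.5 -143.5] [26. 32.]
```

```bash
python3 - <<'E'
import cv2,numpy as np
a=cv2.imread('pics/tote_crop.png');b=cv2.imread('pics/tray_crop.png');c=cv2.imread('pics/fl_crop.png')
f=lambda i,w,h:cv2.resize(i,(w,h))
cv2.imwrite('pics/m1.png',np.hstack([np.vstack([f(a,400,200),f(b,400,200)]),f(c,400,400)]))
E
```

```text
(no output)
```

View pics/m1.png

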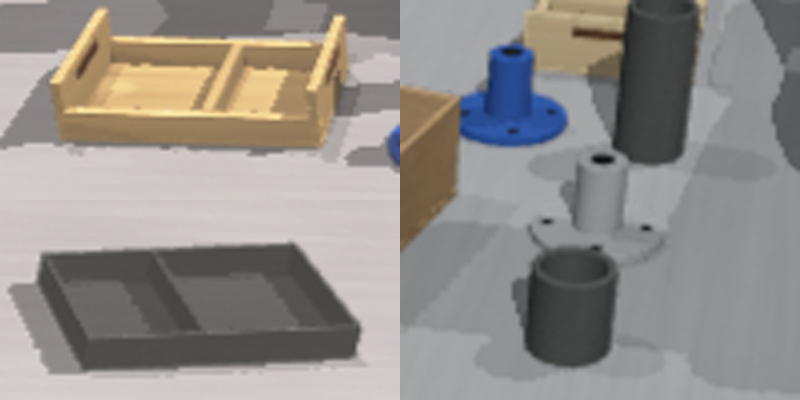

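The scene view shows two flanges. The blue one at scene px (261,217) is excluded by the task. The bare steel one is at scene (319,198), side (370,232), and the enlarged crop confirms it as `flange_c`, at about (457,-4). Short pipe: side (362,262). Long pipe: side (384,193). The tote's wide compartment is on the -y side, the tray's is on the +y side, and the tray's yaw is about 8°. I'll turn the jaws to world x first.

Call:
{"op": "drive_tool", "data": {
  "gripper": [0,0,0,0,0,0,0,0,0,0,0,0,0],
  "offset": [
    [0,0,0],
    [0,0,0],
    [0,0,0],
    [0,0,0],
    [0,0,0],
    [0,0,0],
    [0,0,0],
    [0,0,0],
    [0,0,0],
    [0,0,0],
    [0,0,0],
    [0,0,0],
    [0,0,0]
  ],
  "turn": [-6,-6,-6,-6,-6,-6,-6,-6,-6,-6,-6,-6,-3.4]
}}

```text
time_s: 2.13
eef_pos: [131.8, -508.2, 231.3]
ee_rot: [-0.707, 0.707, 0.002, -0.002]
force: [0.3, -1.0, 0.1]
grip_width: 1.003
```

Call:
{"op": "drive_tool", "data": {
  "gripper": [0,0,0,0,0,0,0,0,0,0,0,0,0,0,0,0,0,0,0,0],
  "offset": [
    [0.01,0,0.015],
    [0.019,0,0.0295],
    [0.019,0,0.0295],
    [0.019,0,0.0295],
    [0.019,0,0.0295],
    [0.019,0,0.0295],
    [0.019,0,0.0295],
    [0.019,0,0.0295],
    [0.019,0,0.0295],
    [0.019,0,0.0295],
    [0.019,0,0.0295],
    [0.019,0,0.0295],
    [0.019,0,0.0295],
    [0.019,0,0.0295],
    [0.019,0,0.0295],
    [0.019,0,0.0295],
    [0.019,0.02,0.0295],
    [0.009,0.03,0.0145],
    [0.002,0.02,0.003],
    [0,0,0]
  ],
  "turn": [0,0,0,0,0,0,0,0,0,0,0,0,0,0,0,0,0,0,0,0]
}}

```text
time_s: 3.8
eef_pos: [455.8, -2.5, 157.9]
ee_rot: [0.708, -0.706, 0.002, 0.003]
force: [-1.4, -0.4, -1.4]
grip_width: 1.0
```

```bash
python3 - <<'E'
from h import *
n='wrist'; s=ctrl.sense(); print(np.round(s['eef_pos'],1),np.round(s['joints'],2))
c=cam(n); im,d=ctrl.capture(n); save('w1.png',im); np.savez('w1.npz',im=im,d=d,T=c[3],k=c[:3])
for r in ctrl.pinpoint(n,'flange_c')[:3]: print(r['score'],np.round(tow(c[3],r['centre']),1))
W=cloud(n,d,c)
for nm,cc,r,z0,z1 in [('fl',(457,-4),25,50,70),('base',(457,-4),45,4,14),('short',(457,122),35,50,70)]:
    m=(np.hypot(W[...,0]-cc[0],W[...,1]-cc[1])<r)&(W[...,2]>z0)&(W[...,2]<z1); P=W[m]
    if len(P): print(nm,len(P),np.round((P.min(0)+P.max(0))/2,1),np.round(np.ptp(P,axis=0),1),np.round(cv2.minEnclosingCircle(P[:,:2].astype(np.float32))[0],1))
E
```

```text
[455.8  -2.5 157.9] [-0.26  0.24  1.8   0.    1.11 -0.26]
0.67 [452.5  -5.9  31.9]
0.63 [ 532.6 -144.6   30.6]
fl 937 [455.6  -3.1  56.7] [27.3 28.  13.3] [455.5  -3. ]
base 3310 [455.5  -3.2   9.1] [75.3 75.6  9.5] [456.   -3.2]
short 1595 [455.3 121.5  56.6] [43.5 43.5 13. ] [455.4 121.7]
```

View pics/w1.png

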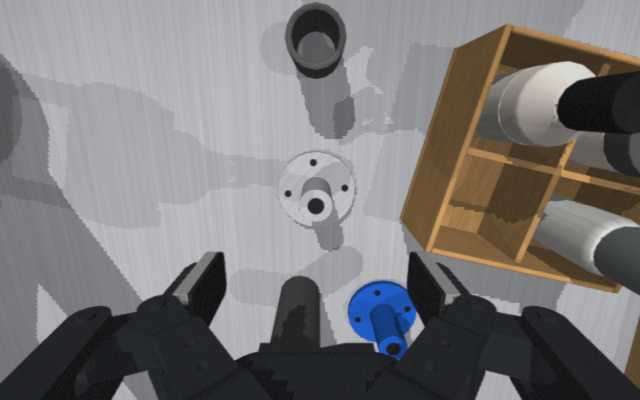

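The wrist view shows the steel flange centred at px (316,188), the short pipe at (316,40), the blue flange off at (385,315) and the carton on the right. The flange measures (456,-3), so I'll grip it.

Call:
{"op": "drive_tool", "data": {
  "gripper": [0,0,0,0,0,0,0,1,1,1,1,1,1,1,1,1,1],
  "offset": [
    [0,0.015,-0.0007],
    [0,0.03,0],
    [0,0.03,0],
    [0,0.03,0],
    [0,0.02,0],
    [0,0.009,0],
    [0,0,0],
    [0,0,0],
    [0,0,0],
    [0,0,0],
    [0,0,0],
    [0,0,0],
    [0,0,0],
    [0,0,0],
    [0,0,0],
    [0,0,0],
    [0,0,0]
  ],
  "turn": [0,0,0,0,0,0,0,0,0,0,0,0,0,0,0,0,0],
  "force": 60
}}

```text
time_s: 5.32
eef_pos: [457.0, -4.7, 28.1]
ee_rot: [-0.707, 0.707, -0.0, 0.0]
force: [-5.9, 0.4, 11.2]
grip_width: 0.298
```

```bash
python3 - <<'E'
from h import *
n='wrist'; im,d=ctrl.capture(n);s=ctrl.sense(); print(np.round(s['eef_pos'],1),np.round(s['force'],1),s['grip_width'],np.round(s['wrist_torque'],2)); save('w2.png',im)
n='side'; im,d=ctrl.capture(n); save('s2.png',cv2.resize(im[120:320,280:480],(600,600)))
E
```

```text
[457.   -4.7  28.1] [-5.   0.1 10.7] 0.30856541678620614 [0.08 0.95 0.03]
```

View pics/s2.png

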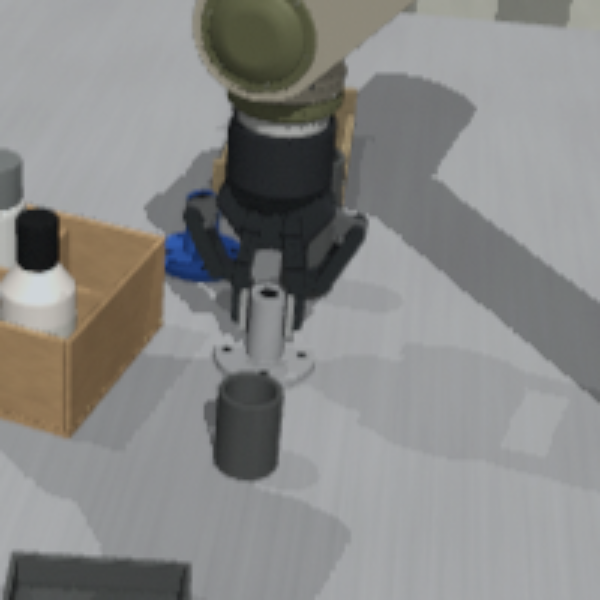

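Call:
{"op": "drive_tool", "data": {
  "gripper": [1,1,1,1,1,1,1,1],
  "offset": [
    [0,-0.005,0],
    [0,-0.015,0],
    [0,-0.02,0],
    [0,-0.02,0],
    [0,-0.02,0],
    [0,-0.015,0],
    [0,-0.005,0],
    [0,0,0]
  ],
  "turn": [0,0,0,0,0,0,0,0]
}}

```text
time_s: 6.08
eef_pos: [457.6, -4.7, 128.0]
ee_rot: [-0.707, 0.707, 0.0, 0.001]
force: [-0.5, -0.6, -5.2]
grip_width: 0.299
```

Call:
{"op": "drive_tool", "data": {
  "gripper": [1,1,1,1,1,1,1,1,1,1,1,1,1,1,1,1,1,1,1],
  "offset": [
    [0.001,0,0.01],
    [0.003,0,0.02],
    [0.003,0,0.025],
    [0.003,0,0.025],
    [0.003,0,0.025],
    [0.003,0,0.025],
    [0.003,0,0.025],
    [0.003,0,0.025],
    [0.003,0,0.025],
    [0.003,0,0.025],
    [0.003,0,0.025],
    [0.003,0,0.025],
    [0.003,0,0.025],
    [0.003,0,0.025],
    [0.003,0,0.025],
    [0.003,0,0.025],
    [0.003,0,0.015],
    [0.002,0,0.005],
    [0,0,0]
  ],
  "turn": [0,0,0,0,0,0,0,0,0,0,0,0,0,0,0,0,0,0,0]
}}

```text
time_s: 7.67
eef_pos: [507.8, 396.2, 125.3]
ee_rot: [-0.707, 0.708, -0.001, -0.001]
force: [-0.1, -0.5, -5.6]
grip_width: 0.303
```

```bash
cat > tray.py <<'E'
from h import *
from scipy.optimize import minimize
def fit(W,c,L,t,yaw0,div,r=140,z0=21,z1=30):
    # model: wall-top points lie in rectangle frame/divider (top view); L outer (x,y), t thickness
    m=(np.hypot(W[...,0]-c[0],W[...,1]-c[1])<r)&(W[...,2]>z0)&(W[...,2]<z1); P=W[m][:,:2]
    def cost(p,full=False):
        a=p[2]; d=P-p[:2]; x=d@[np.cos(a),np.sin(a)]; y=d@[-np.sin(a),np.cos(a)]
        hx,hy=L[0]/2-t/2,L[1]/2-t/2
        ix=np.maximum(np.abs(x)-hx,0); iy=np.maximum(np.abs(y)-hy,0)
        dist=np.minimum.reduce([np.hypot(np.abs(x)-hx,iy),np.hypot(np.abs(y)-hy,ix),np.hypot(y-div,ix)])
        e=np.maximum(dist-t/2,0); return np.minimum(e,8).sum()/len(P)
    best=min((minimize(cost,[c[0]+i,c[1]+j,yaw0],method='Nelder-Mead',options=dict(initial_simplex=[[c[0]+i,c[1]+j,yaw0],[c[0]+i+5,c[1]+j,yaw0],[c[0]+i,c[1]+j+5,yaw0],[c[0]+i,c[1]+j,yaw0+.05]])) for i in(-4,4) for j in(-4,4)),key=lambda r:r.fun)
    return best.x,best.fun,len(P)
E
python3 - <<'E'
from tray import *
s=ctrl.sense(); print(np.round(s['eef_pos'],1))
for n in ['scene','side']:
    z=np.load(n+'0.npz'); W=cloud(n,z['d'],(*z['k'],z['T']))
    for a in [(( 513,357),(108,186),4,.137,-13),((478,-330.5),(116,198),8,0,13)]: print(n,fit(W,*a))
n='wrist';c=cam(n); im,d=ctrl.capture(n); save('w3.png',im); W=cloud(n,d,c)
print(fit(W,(513,357),(108,186),4,.137,-13))
E
```

```text
[507.8 396.2 125.3]
scene (array([5.12579615e+02, 3.56480042e+02, 1.34510153e-01]), np.float64(0.310157111784527), 510)
scene (array([ 4.77558562e+02, -3.30942966e+02,  7.76714212e-03]), np.float64(0.25576006617544933), 553)
side (array([5.13437453e+02, 3.57392568e+02, 1.38635406e-01]), np.float64(0.0857708754722196), 1053)
side (array([ 4.78388329e+02, -3.28866280e+02,  9.40164469e-03]), np.float64(0.18865268679667363), 325)
(array([5.12079745e+02, 3.58168563e+02, 1.38184691e-01]), np.float64(0.018398611266360554), 2338)
```

View pics/w3.png

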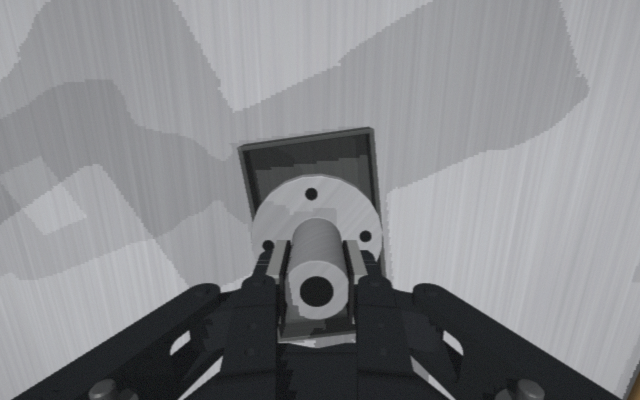

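The tray fits agree across all three cameras, with its centre at (512.7,357.3) and yaw at 0.138. The wide-compartment centre is (507.3,396) and the flange is over it, so I'll lower it.

Call:
{"op": "drive_tool", "data": {
  "gripper": [1,1,1,1,1,1,1,1,1],
  "offset": [
    [0,0.01,0],
    [0,0.02,0],
    [0,0.02,0],
    [0,0.02,0],
    [0,0.01,0],
    [0,0.005,0],
    [0,0.003,0],
    [0,0,0],
    [0,0,0]
  ],
  "turn": [0,0,0,0,0,0,0,0,0]
}}

```text
time_s: 8.47
eef_pos: [509.2, 395.3, 40.3]
ee_rot: [0.707, -0.707, -0.0, -0.001]
force: [0.2, 0.2, -5.3]
grip_width: 0.304
```

Call:
{"op": "drive_tool", "data": {
  "gripper": [1,1,1,1,1,1],
  "offset": [
    [-0.001,0.003,0],
    [0,0.002,0],
    [0,0.0015,0],
    [0,0.001,0],
    [0,0,0],
    [0,0,0]
  ],
  "turn": [0,0,0,0,0,0]
}}

```text
time_s: 8.97
eef_pos: [507.7, 395.3, 32.2]
ee_rot: [0.707, -0.707, 0.0, -0.0]
force: [-1.8, -1.5, 0.5]
grip_width: 0.303
```

Call:
{"op": "drive_tool", "data": {
  "gripper": [0,0,0,0,0,0,0,0,0,0,0],
  "offset": [
    [0,0,0],
    [0,0,0],
    [0,0,0],
    [0,0,0],
    [0,-0.01,0],
    [0,-0.03,0],
    [0,-0.04,0],
    [0,-0.04,0],
    [0,-0.03,0],
    [0,-0.01,0],
    [0,0,0]
  ],
  "turn": [0,0,0,0,0,0,0,0,0,0,0]
}}

```text
time_s: 9.88
eef_pos: [508.6, 395.8, 195.6]
ee_rot: [0.708, -0.706, -0.002, -0.002]
force: [-0.6, -0.2, -0.4]
grip_width: 0.996
```

```bash
python3 - <<'E'
from h import *
s=ctrl.sense(); print(np.round(s['eef_pos'],1))
n='wrist';c=cam(n); im,d=ctrl.capture(n); save('w4.png',im); W=cloud(n,d,c)
m=(np.hypot(W[...,0]-507,W[...,1]-396)<45)&(W[...,2]>9)&(W[...,2]<15);P=W[m]; print(cv2.minEnclosingCircle(P[:,:2].astype(np.float32)),np.median(P[:,2]))
E
```

```text
[508.6 395.8 195.6]
((509.0001525878906, 396.95733642578125), 37.88688278198242) 12.77061893319518
```

View pics/w4.png

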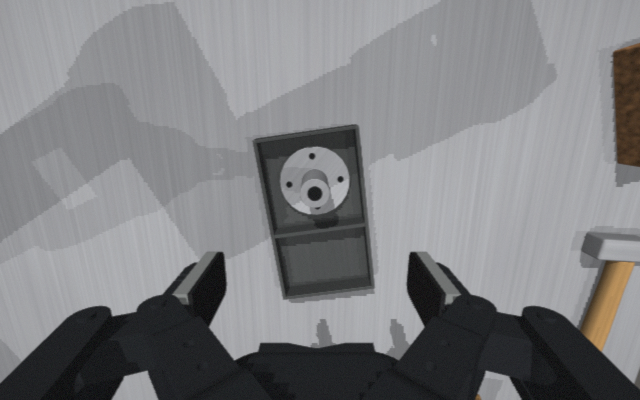

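The flange sits flat in the tray's wide compartment at px (315,180). Next is the bottle.

Call:
{"op": "drive_tool", "data": {
  "gripper": [0,0,0,0,0,0,0,0,0,0,0,0,0,0],
  "offset": [
    [0.004,0,-0.012],
    [0.009,0,-0.0275],
    [0.009,0,-0.0275],
    [0.009,0,-0.0275],
    [0.009,0,-0.0275],
    [0.009,0,-0.0275],
    [0.009,0,-0.0275],
    [0.009,0,-0.0275],
    [0.009,0,-0.0275],
    [0.009,0,-0.0275],
    [0.009,0,-0.0275],
    [0.009,0,-0.0275],
    [0.003,0,-0.007],
    [0,0,0]
  ],
  "turn": [0,0,0,0,0,0,0,0,0,0,0,0,0,0]
}}

```text
time_s: 11.1
eef_pos: [613.2, 71.0, 189.7]
ee_rot: [-0.707, 0.707, -0.003, 0.0]
force: [0.2, -0.0, -0.2]
grip_width: 0.997
```

```bash
python3 - <<'E'
from h import *
n='wrist'; c=cam(n); im,d=ctrl.capture(n); save('w5.png',im); W=cloud(n,d,c)
s=ctrl.sense(); print(np.round(s['eef_pos'],1))
for nm,cc,r,z0,z1 in [('b',(615,74),24,139,150),('jar',(687,56),40,92,104)]:
    m=(np.hypot(W[...,0]-cc[0],W[...,1]-cc[1])<r)&(W[...,2]>z0)&(W[...,2]<z1); P=W[m]
    if len(P): print(nm,len(P),np.round((P.min(0)+P.max(0))/2,1),np.round(np.ptp(P,axis=0),1),cv2.minEnclosingCircle(P[:,:2].astype(np.float32)))
E
```

```text
[612.8  72.7 190.1]
b 1576 [613.6  74.9 143.6] [29.1 29.6  9.1] ((613.5252075195312, 74.90916442871094), 14.82365894317627)
jar 4120 [686.1  56.7  97.5] [59.6 59.3 10.9] ((686.1734619140625, 56.57440948486328), 30.020862579345703)
```

View pics/w5.png

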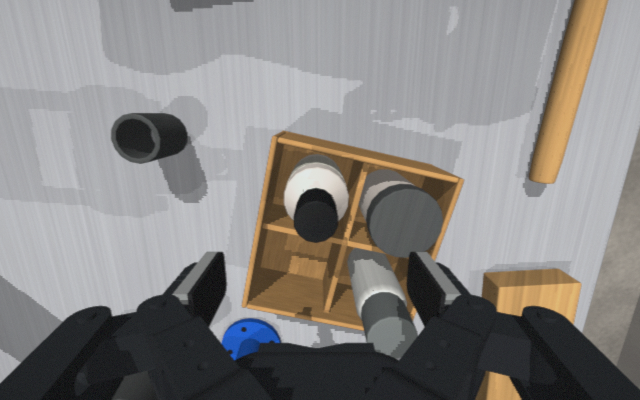

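The wrist view shows the bottle's black cap at px (316,218), the jar lid at (405,220) and the can at (380,310). I'll grip the cap with the fingers staying above the jar lid, which is at z 100.

Call:
{"op": "drive_tool", "data": {
  "gripper": [0,0,0,0,0,0,0,0,0],
  "offset": [
    [0.0005,0.01,0.001],
    [0,0.02,0.0005],
    [0,0.02,0],
    [0,0.015,0],
    [0,0.008,0],
    [0,0.003,0],
    [0,0,0],
    [0,0,0],
    [0,0,0]
  ],
  "turn": [0,0,0,0,0,0,0,0,0]
}}

```text
time_s: 11.9
eef_pos: [614.3, 75.3, 116.8]
ee_rot: [-0.707, 0.707, 0.0, 0.001]
force: [0.7, 0.2, 0.5]
grip_width: 1.006
```

Call:
{"op": "drive_tool", "data": {
  "gripper": [0,0,1,1,1,1,1,1,1,1,1,1],
  "offset": [
    [0,0.004,0],
    [0,0,0],
    [0,0,0],
    [0,0,0],
    [0,0,0],
    [0,0,0],
    [0,0,0],
    [0,0,0],
    [0,0,0],
    [0,0,0],
    [0,0,0],
    [0,0,0]
  ],
  "turn": [0,0,0,0,0,0,0,0,0,0,0,0],
  "force": 50
}}

```text
time_s: 12.9
eef_pos: [613.8, 75.1, 112.0]
ee_rot: [-0.707, 0.707, -0.0, 0.0]
force: [-3.8, 0.1, 5.4]
grip_width: 0.337
```

```bash
python3 - <<'E'
from h import *
n='wrist'; im,d=ctrl.capture(n); save('w6.png',im)
s=ctrl.sense(); print(np.round(s['eef_pos'],1),np.round(s['force'],1))
E
```

```text
[613.8  75.1 112. ] [-3.4 -0.3  5.5]
```

View pics/w6.png

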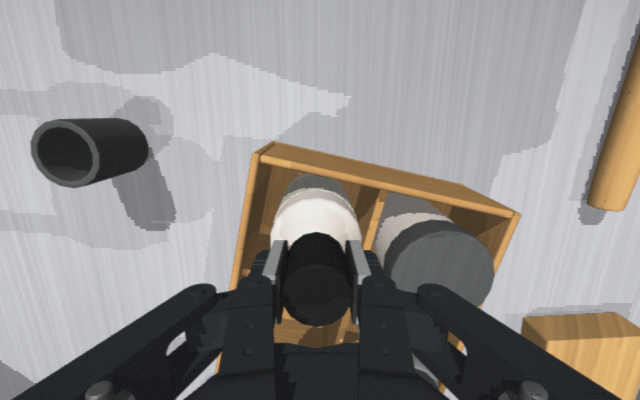

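The cap is held squarely between the pads. I'll lift straight up.

Call:
{"op": "drive_tool", "data": {
  "gripper": [1,1,1,1,1,1,1,1,1],
  "offset": [
    [0,-0.005,0],
    [0,-0.012,0],
    [0,-0.018,0],
    [0,-0.02,0],
    [0,-0.02,0],
    [0,-0.018,0],
    [0,-0.012,0],
    [0,-0.005,0],
    [0,0,0]
  ],
  "turn": [0,0,0,0,0,0,0,0,0]
}}

```text
time_s: 13.7
eef_pos: [614.3, 75.1, 223.2]
ee_rot: [-0.707, 0.707, 0.001, 0.001]
force: [0.4, -0.2, -3.1]
grip_width: 0.333
```

Call:
{"op": "drive_tool", "data": {
  "gripper": [1,1,1,1,1,1,1,1,1,1,1,1,1,1,1],
  "offset": [
    [-0.002,0,0.005],
    [-0.005,0,0.012],
    [-0.008,0,0.02],
    [-0.009,0,0.022],
    [-0.009,0,0.022],
    [-0.009,0,0.022],
    [-0.009,0,0.022],
    [-0.009,0,0.022],
    [-0.009,0,0.022],
    [-0.009,0,0.022],
    [-0.008,0,0.02],
    [-0.005,0,0.012],
    [-0.0035,0,0.0075],
    [0,0,0],
    [0,0,0]
  ],
  "turn": [0,0,0,0,0,0,0,0,0,0,0,0,0,0,0]
}}

```text
time_s: 14.95
eef_pos: [519.6, 305.4, 221.5]
ee_rot: [-0.707, 0.707, -0.0, 0.0]
force: [-0.4, -1.3, -2.7]
grip_width: 0.332
```

```bash
python3 - <<'E'
from h import *
n='wrist'; im,d=ctrl.capture(n); save('w7.png',im)
s=ctrl.sense(); print(np.round(s['eef_pos'],1),np.round(s['force'],1))
E
```

```text
[519.9 305.  221.6] [-0.3  0.  -3. ]
```

View pics/w7.png

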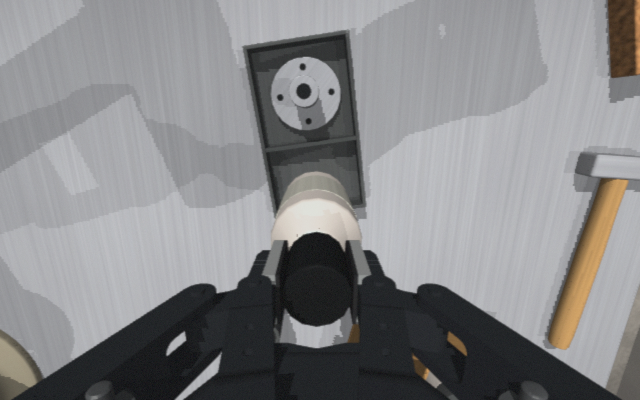

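The bottle is upright over the narrow compartment, so I'll lower it.

Call:
{"op": "drive_tool", "data": {
  "gripper": [1,1,1,1,1,1,1,1,1,1],
  "offset": [
    [0,0.008,0.0005],
    [0,0.016,0],
    [0,0.02,0],
    [0,0.02,0],
    [0,0.016,0],
    [0,0.01,0],
    [0,0.007,0],
    [0,0.004,0],
    [0,0,0],
    [0,0,0]
  ],
  "turn": [0,0,0,0,0,0,0,0,0,0]
}}

```text
time_s: 15.83
eef_pos: [520.0, 306.2, 121.4]
ee_rot: [0.707, -0.707, 0.0, -0.001]
force: [0.3, 0.0, -2.9]
grip_width: 0.336
```

Call:
{"op": "drive_tool", "data": {
  "gripper": [1,1,1,1,1,1,1,1],
  "offset": [
    [0,0.003,0],
    [0,0.003,0],
    [0,0.002,0],
    [0,0.001,0],
    [0,0.001,0],
    [0,0,0],
    [0,0,0],
    [0,0,0]
  ],
  "turn": [0,0,0,0,0,0,0,0]
}}

```text
time_s: 16.5
eef_pos: [519.7, 306.3, 111.0]
ee_rot: [0.707, -0.707, 0.0, -0.0]
force: [-1.1, 1.2, -1.1]
grip_width: 0.333
```

Call:
{"op": "drive_tool", "data": {
  "gripper": [1,1,0,0,0,0,0,0],
  "offset": [
    [0,0.0005,0],
    [0,0,0],
    [0,0,0],
    [0,0,0],
    [0,0,0],
    [0,0,0],
    [0,0,0],
    [0,0,0]
  ],
  "turn": [0,0,0,0,0,0,0,0]
}}

```text
time_s: 17.17
eef_pos: [519.7, 306.2, 110.3]
ee_rot: [0.707, -0.707, 0.0, -0.0]
force: [-0.4, 0.5, -1.3]
grip_width: 0.997
```

Call:
{"op": "drive_tool", "data": {
  "gripper": [0,0,0,0,0,0,0],
  "offset": [
    [0,-0.01,0],
    [0,-0.025,0],
    [0,-0.035,0],
    [0,-0.025,0],
    [0,-0.005,0],
    [0,0,0],
    [0,0,0]
  ],
  "turn": [0,0,0,0,0,0,0]
}}

```text
time_s: 17.75
eef_pos: [519.3, 306.1, 209.8]
ee_rot: [-0.707, 0.707, -0.001, 0.0]
force: [-0.3, 0.7, -0.8]
grip_width: 0.999
```

```bash
python3 - <<'E'
from h import *
n='wrist';c=cam(n); im,d=ctrl.capture(n); save('w8.png',im); W=cloud(n,d,c)
s=ctrl.sense(); print(np.round(s['eef_pos'],1))
for cc,r,z0,z1 in [((520,306),25,138,150),((508,397),20,55,70)]:
    m=(np.hypot(W[...,0]-cc[0],W[...,1]-cc[1])<r)&(W[...,2]>z0)&(W[...,2]<z1);P=W[m]
    if len(P):print(cv2.minEnclosingCircle(P[:,:2].astype(np.float32)),np.percentile(P[:,2],[5,50,95]))
E
```

```text
[519.1 306.  209.1]
((520.0892944335938, 306.177001953125), 14.841254234313965) [142.59275368 144.65814036 145.76014285]
((508.8787841796875, 396.5946350097656), 13.937736511230469) [63.52799529 64.96127199 66.14605564]
```

View pics/w8.png

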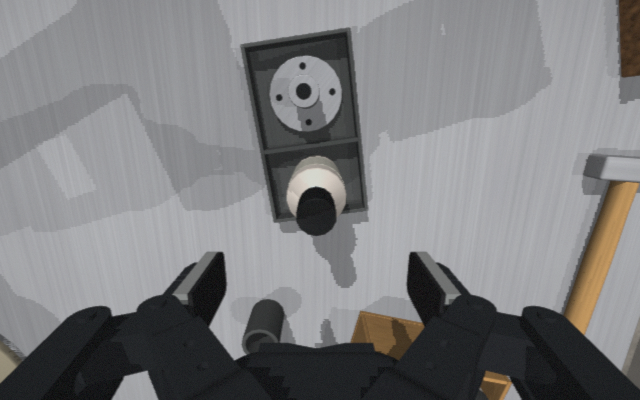

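The first kit is in, with the bottle upright at px (316,195) and its top at z≈145. Next is the short pipe.

Call:
{"op": "drive_tool", "data": {
  "gripper": [0,0,0,0,0,0,0,0,0,0,0,0],
  "offset": [
    [-0.004,0,-0.012],
    [-0.01,0,-0.028],
    [-0.01,0,-0.028],
    [-0.01,0,-0.028],
    [-0.01,0,-0.028],
    [-0.01,0,-0.028],
    [-0.006,0.015,-0.02],
    [-0.003,0.03,-0.01],
    [-0.0005,0.03,-0.0025],
    [0,0.015,0],
    [0,0,0],
    [0,0,0]
  ],
  "turn": [0,0,0,0,0,0,0,0,0,0,0,0]
}}

```text
time_s: 18.8
eef_pos: [455.4, 121.8, 119.6]
ee_rot: [-0.707, 0.707, -0.001, -0.001]
force: [0.8, -0.2, -0.1]
grip_width: 1.001
```

```bash
python3 - <<'E'
from h import *
n='wrist';c=cam(n); im,d=ctrl.capture(n); save('w9.png',im); W=cloud(n,d,c)
s=ctrl.sense(); print(np.round(s['eef_pos'],1))
for cc,r,z0,z1 in [((455.5,121.5),32,54,70)]:
    m=(np.hypot(W[...,0]-cc[0],W[...,1]-cc[1])<r)&(W[...,2]>z0)&(W[...,2]<z1);P=W[m]
    if len(P):print(cv2.minEnclosingCircle(P[:,:2].astype(np.float32)),np.percentile(P[:,2],[5,50,95]))
E
```

```text
[456.1 121.9 120.6]
((455.27484130859375, 121.99361419677734), 22.108797073364258) [55.43195668 60.35794381 61.62586243]
```

View pics/w9.png

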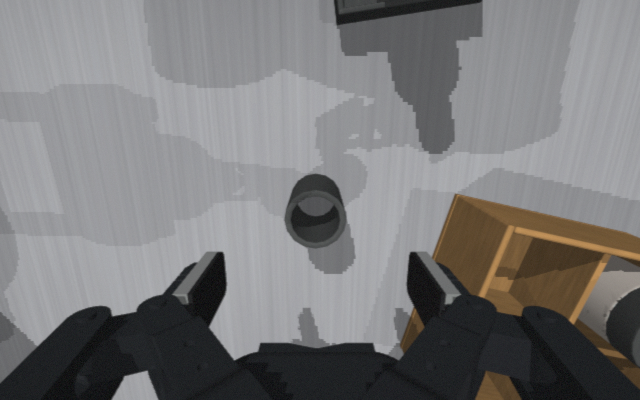

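The short pipe's rim is centred at px (316,215). I'll descend and grip.

Call:
{"op": "drive_tool", "data": {
  "gripper": [0,0,0,0,0,0,0,0,1,1,1,1,1,1,1,1],
  "offset": [
    [-0.0005,0.015,0],
    [0,0.025,0],
    [0,0.025,0],
    [0,0.015,0],
    [0,0.01,0],
    [0,0.004,0],
    [0,0,0],
    [0,0,0],
    [0,0,0],
    [0,0,0],
    [0,0,0],
    [0,0,0],
    [0,0,0],
    [0,0,0],
    [0,0,0],
    [0,0,0]
  ],
  "turn": [0,0,0,0,0,0,0,0,0,0,0,0,0,0,0,0],
  "force": 60
}}

```text
time_s: 20.18
eef_pos: [455.6, 121.8, 26.9]
ee_rot: [-0.707, 0.707, -0.0, 0.0]
force: [-3.0, -0.1, 6.7]
grip_width: 0.488
```

Call:
{"op": "drive_tool", "data": {
  "gripper": [1,1,1,1,1,1,1,1,1,1,1],
  "offset": [
    [0,-0.005,0],
    [0,-0.015,0],
    [0,-0.02,0],
    [0,-0.02,0],
    [0,-0.02,0],
    [0,-0.02,0],
    [0,-0.02,0],
    [0,-0.02,0],
    [0,-0.01,0],
    [0,0,0],
    [0,0,0]
  ],
  "turn": [0,0,0,0,0,0,0,0,0,0,0]
}}

```text
time_s: 21.1
eef_pos: [455.2, 121.8, 176.1]
ee_rot: [0.707, -0.707, 0.0, -0.0]
force: [0.2, -1.4, -3.8]
grip_width: 0.491
```

```bash
python3 - <<'E'
from h import *
n='wrist';c=cam(n); im,d=ctrl.capture(n); save('w10.png',im)
s=ctrl.sense(); print(np.round(s['eef_pos'],1),np.round(s['force'],1),np.round(s['joints'],2))
E
```

```text
[454.9 121.8 175.5] [-0.5 -0.3 -3.5] [0.01 0.25 1.74 0.   1.16 0.01]
```

View pics/w10.png

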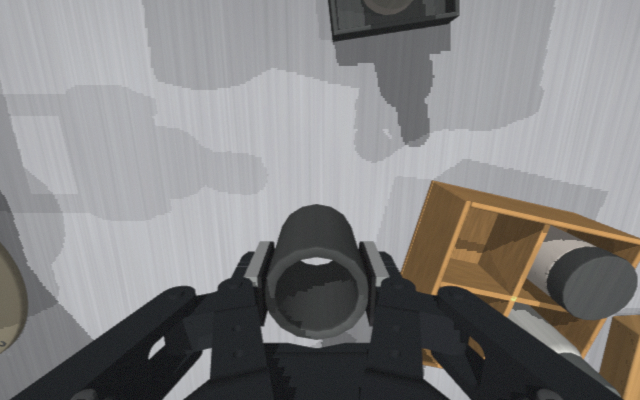

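Call:
{"op": "drive_tool", "data": {
  "gripper": [1,1,1,1,1,1,1,1,1,1,1,1,1,1,1,1,1,1,1,1],
  "offset": [
    [0.0012,0,-0.01],
    [0.0012,0,-0.018],
    [0.0012,0,-0.0295],
    [0.0012,0,-0.0295],
    [0.0012,0,-0.0295],
    [0.0012,0,-0.0295],
    [0.0012,0,-0.0295],
    [0.0012,0,-0.0295],
    [0.0012,0,-0.0295],
    [0.0012,0,-0.0295],
    [0.0012,0,-0.0295],
    [0.0012,0,-0.0295],
    [0.0012,0,-0.0295],
    [0.0012,0,-0.0295],
    [0.0012,0,-0.0295],
    [0.0012,0,-0.0295],
    [0.0012,0,-0.0295],
    [0.0012,0,-0.015],
    [0.0012,0,-0.007],
    [0.0005,0,0]
  ],
  "turn": [0,0,0,0,0,0,0,0,0,0,0,0,0,0,0,0,0,0,0,0]
}}

```text
time_s: 22.82
eef_pos: [477.5, -371.9, 175.0]
ee_rot: [0.708, -0.707, 0.001, -0.0]
force: [0.2, -0.1, -2.7]
grip_width: 0.489
```

```bash
python3 - <<'E'
from tray import *
n='wrist';c=cam(n); im,d=ctrl.capture(n); save('w11.png',im); W=cloud(n,d,c)
s=ctrl.sense(); print(np.round(s['eef_pos'],1),np.round(s['force'],1))
print(fit(W,(478,-330.5),(116,198),8,0,13))
E
```

```text
[ 477.8 -370.7  175.3] [ 0.3  1.  -2.6]
(array([ 4.77127873e+02, -3.31245231e+02,  1.13836563e-02]), np.float64(0.007810117174148312), 4913)
```

View pics/w11.png

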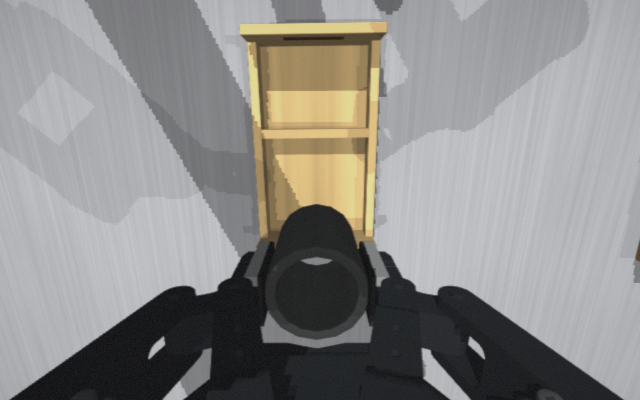

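The pipe is over the tote's wide compartment. The wrist fit puts the tote centre at (477.1,-331.2), in agreement with the other cameras. I'll lower it.

Call:
{"op": "drive_tool", "data": {
  "gripper": [1,1,1,1,1,1,1,1,1,1,1],
  "offset": [
    [0,0.01,-0.0005],
    [0,0.02,0],
    [0,0.025,0],
    [0,0.025,0],
    [0,0.02,0],
    [0,0.015,0],
    [0,0.01,0],
    [0,0.006,0],
    [0,0.004,0],
    [0,0,0],
    [0,0,0]
  ],
  "turn": [0,0,0,0,0,0,0,0,0,0,0]
}}

```text
time_s: 23.78
eef_pos: [478.5, -371.4, 42.0]
ee_rot: [-0.707, 0.707, -0.0, 0.001]
force: [-0.6, -0.0, -3.4]
grip_width: 0.491
```

Call:
{"op": "drive_tool", "data": {
  "gripper": [1,1,1,1,1,1,1],
  "offset": [
    [0,0.003,0],
    [0,0.003,0],
    [0,0.002,0],
    [0,0.001,0],
    [0,0,0],
    [0,0,0],
    [0,0,0]
  ],
  "turn": [0,0,0,0,0,0,0]
}}

```text
time_s: 24.37
eef_pos: [478.3, -371.3, 33.0]
ee_rot: [-0.707, 0.707, -0.0, 0.0]
force: [-3.4, 1.8, 5.7]
grip_width: 0.496
```

Call:
{"op": "drive_tool", "data": {
  "gripper": [0,0,0,0,0,0,0,0,0,0,0,0,0],
  "offset": [
    [0,0,0],
    [0,0,0],
    [0,0,0],
    [0,0,0],
    [0,-0.01,0],
    [0,-0.025,0],
    [0,-0.035,0],
    [0,-0.035,0],
    [0,-0.035,0],
    [0,-0.025,0],
    [0,-0.01,0],
    [0,0,0],
    [0,0,0]
  ],
  "turn": [0,0,0,0,0,0,0,0,0,0,0,0,0]
}}

```text
time_s: 25.45
eef_pos: [478.0, -371.0, 206.4]
ee_rot: [0.707, -0.707, 0.001, -0.0]
force: [0.2, 0.5, -1.1]
grip_width: 0.997
```

```bash
python3 - <<'E'
from tray import *
n='wrist';c=cam(n); im,d=ctrl.capture(n); save('w12.png',im); W=cloud(n,d,c)
s=ctrl.sense(); print(np.round(s['eef_pos'],1),np.round(s['force'],1))
print(fit(W,(478,-330.5),(116,198),8,0,13))
for cc,r,z0,z1 in [((478,-371.5),32,58,75)]:
    m=(np.hypot(W[...,0]-cc[0],W[...,1]-cc[1])<r)&(W[...,2]>z0)&(W[...,2]<z1);P=W[m]
    if len(P):print(cv2.minEnclosingCircle(P[:,:2].astype(np.float32)),np.percentile(P[:,2],[5,50,95]))
E
```

```text
[ 477.8 -370.8  205.5] [-0.3  1.6 -0.1]
(array([ 4.77173937e+02, -3.31145313e+02,  1.13383570e-02]), np.float64(0.2210880547142132), 4270)
((479.3583068847656, -371.1278076171875), 21.97308349609375) [60.23500123 66.34220939 67.70300187]
```

View pics/w12.png

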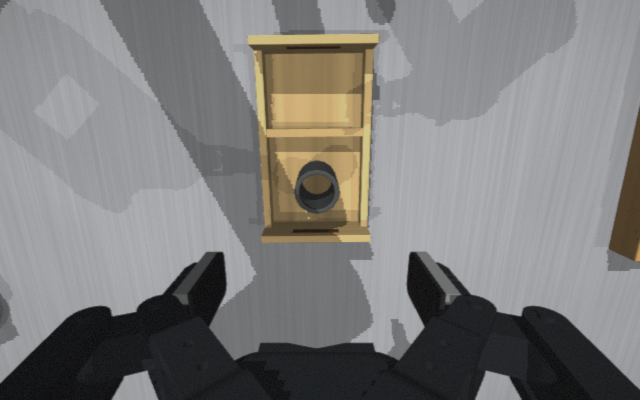

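The pipe is standing at px (316,188) with its top at z 66. Next is the can.

Call:
{"op": "drive_tool", "data": {
  "gripper": [0,0,0,0,0,0,0,0,0,0,0,0,0,0,0,0,0],
  "offset": [
    [0.007,0,0.0125],
    [0.014,0,0.025],
    [0.014,0,0.025],
    [0.014,0,0.025],
    [0.014,0,0.025],
    [0.014,0,0.025],
    [0.014,0,0.025],
    [0.014,0,0.025],
    [0.014,0,0.025],
    [0.014,0,0.025],
    [0.014,0,0.025],
    [0.014,0,0.025],
    [0.014,0,0.025],
    [0.014,0,0.025],
    [0.005,0,0.0085],
    [0,0,0],
    [0,0,0]
  ],
  "turn": [0,0,0,0,0,0,0,0,0,0,0,0,0,0,0,0,0]
}}

```text
time_s: 26.92
eef_pos: [672.1, -25.3, 206.1]
ee_rot: [0.707, -0.707, 0.001, 0.001]
force: [0.1, 0.2, 0.3]
grip_width: 0.998
```

```bash
python3 - <<'E'
from tray import *
n='wrist';c=cam(n); im,d=ctrl.capture(n); save('w13.png',im); W=cloud(n,d,c)
s=ctrl.sense(); print(np.round(s['eef_pos'],1),np.round(s['force'],1),np.round(s['joints'],2))
for cc,r,z0,z1 in [((672,-25),32,128,142),((686,56.5),40,92,104)]:
    m=(np.hypot(W[...,0]-cc[0],W[...,1]-cc[1])<r)&(W[...,2]>z0)&(W[...,2]<z1);P=W[m]
    if len(P):print(cv2.minEnclosingCircle(P[:,:2].astype(np.float32)),np.percentile(P[:,2],[5,50,95]))
E
```

```text
[672.1 -26.1 206.5] [ 0.5 -1.1  0.7] [-0.21  0.67  1.01 -0.    1.46 -0.21]
((671.9462280273438, -23.9713191986084), 19.851327896118164) [134.01548107 135.6608151  136.73261098]
((686.3158569335938, 56.19812774658203), 29.872943878173828) [ 99.56413679 100.74043505 101.96035541]
```

View pics/w13.png

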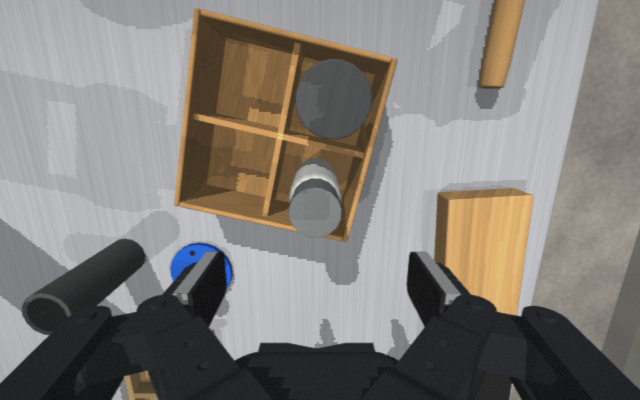

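The can's grey cap is at px (316,208) and the jar lid at (333,98). I'll descend onto the cap.

Call:
{"op": "drive_tool", "data": {
  "gripper": [0,0,0,0,0,0,0,0,0,0],
  "offset": [
    [0,0.012,0.001],
    [0,0.022,0],
    [0,0.022,0],
    [0,0.02,0],
    [0,0.012,0],
    [0,0.007,0],
    [0,0.003,0],
    [0,0,0],
    [0,0,0],
    [0,0,0]
  ],
  "turn": [0,0,0,0,0,0,0,0,0,0]
}}

```text
time_s: 27.8
eef_pos: [673.1, -24.6, 110.5]
ee_rot: [-0.707, 0.707, 0.0, 0.001]
force: [0.2, 1.9, -0.1]
grip_width: 1.001
```

Call:
{"op": "drive_tool", "data": {
  "gripper": [0,0,0,1,1,1,1,1,1,1,1,1],
  "offset": [
    [-0.001,0.005,0.0005],
    [0,0.004,0],
    [0,0,0],
    [0,0,0],
    [0,0,0],
    [0,0,0],
    [0,0,0],
    [0,0,0],
    [0,0,0],
    [0,0,0],
    [0,0,0],
    [0,0,0]
  ],
  "turn": [0,0,0,0,0,0,0,0,0,0,0,0],
  "force": 50
}}

```text
time_s: 28.8
eef_pos: [671.7, -24.0, 100.6]
ee_rot: [-0.707, 0.707, -0.0, 0.001]
force: [-1.5, -1.1, 5.3]
grip_width: 0.453
```

```bash
python3 - <<'E'
from tray import *
n='wrist';c=cam(n); im,d=ctrl.capture(n); save('w14.png',im)
s=ctrl.sense(); print(np.round(s['eef_pos'],1),np.round(s['force'],1),s['grip_width'])
E
```

```text
[671.7 -24.  100.7] [-1.2 -0.5  4.4] 0.44879445599134393
```

View pics/w14.png

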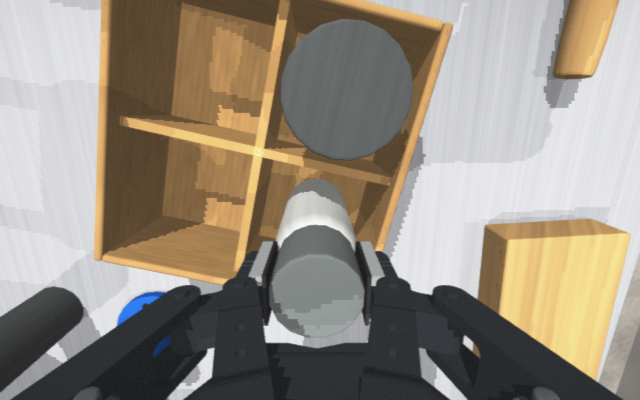

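The cap is held squarely. I'll lift the can.

Call:
{"op": "drive_tool", "data": {
  "gripper": [1,1,1,1,1,1,1,1,1,1,1],
  "offset": [
    [0,-0.005,0],
    [0,-0.012,0],
    [0,-0.018,0],
    [0,-0.02,0],
    [0,-0.02,0],
    [0,-0.02,0],
    [0,-0.018,0],
    [0,-0.012,0],
    [0,-0.008,0],
    [0,-0.002,0],
    [0,0,0]
  ],
  "turn": [0,0,0,0,0,0,0,0,0,0,0]
}}

```text
time_s: 29.77
eef_pos: [671.6, -23.9, 235.4]
ee_rot: [0.707, -0.707, 0.0, -0.0]
force: [0.4, -0.2, -3.0]
grip_width: 0.454
```

Call:
{"op": "drive_tool", "data": {
  "gripper": [1,1,1,1,1,1,1,1,1,1,1,1,1,1,1,1,1,1],
  "offset": [
    [-0.006,0,-0.0076],
    [-0.0097,0,-0.0127],
    [-0.0136,0,-0.0177],
    [-0.0136,0,-0.0177],
    [-0.0136,0,-0.0177],
    [-0.0136,0,-0.0177],
    [-0.0136,0,-0.0177],
    [-0.0136,0,-0.0177],
    [-0.0136,0,-0.0177],
    [-0.0136,0,-0.0177],
    [-0.0136,0,-0.0177],
    [-0.0136,0,-0.0177],
    [-0.0136,0,-0.0177],
    [-0.0136,0,-0.0177],
    [-0.0097,0,-0.0127],
    [-0.006,0,-0.0076],
    [0,0,0],
    [0,0,0]
  ],
  "turn": [0,0,0,0,0,0,0,0,0,0,0,0,0,0,0,0,0,0]
}}

```text
time_s: 31.27
eef_pos: [476.5, -276.6, 234.9]
ee_rot: [0.707, -0.707, 0.001, -0.0]
force: [0.4, 0.3, -2.2]
grip_width: 0.451
```

```bash
python3 - <<'E'
from tray import *
n='wrist';c=cam(n); im,d=ctrl.capture(n); save('w15.png',im)
s=ctrl.sense(); print(np.round(s['eef_pos'],1),np.round(s['force'],1),s['grip_width'])
E
```

```text
[ 476.9 -276.2  235. ] [-0.2 -0.  -1.8] 0.45285557198258747
```

View pics/w15.png

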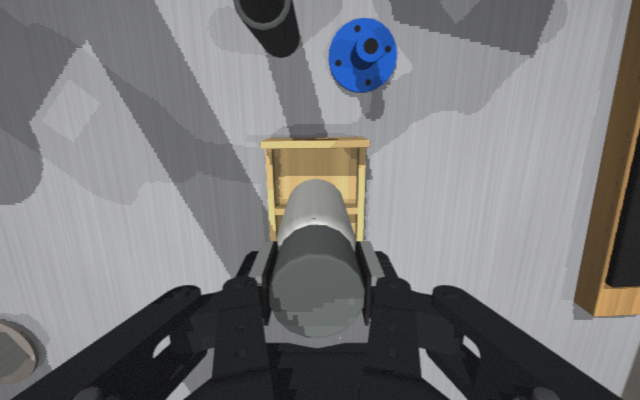

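The can is upright and over the narrow compartment, so I'll lower it.

Call:
{"op": "drive_tool", "data": {
  "gripper": [1,1,1,1,1,1,1,1,1,1,1,1],
  "offset": [
    [0,0.008,-0.0005],
    [0,0.016,0],
    [0,0.02,0],
    [0,0.02,0],
    [0,0.02,0],
    [0,0.016,0],
    [0,0.012,0],
    [0,0.008,0],
    [0,0.004,0],
    [0,0,0],
    [0,0,0],
    [0,0,0]
  ],
  "turn": [0,0,0,0,0,0,0,0,0,0,0,0]
}}

```text
time_s: 32.32
eef_pos: [477.1, -277.4, 112.0]
ee_rot: [-0.707, 0.707, 0.0, 0.001]
force: [-0.3, 0.5, -2.6]
grip_width: 0.448
```

Call:
{"op": "drive_tool", "data": {
  "gripper": [1,1,1,1,1,1,1,1],
  "offset": [
    [0,0.003,0],
    [0,0.003,0],
    [0,0.002,0],
    [0,0.0015,0],
    [0,0.0007,0],
    [0,0,0],
    [0,0,0],
    [0,0,0]
  ],
  "turn": [0,0,0,0,0,0,0,0]
}}

```text
time_s: 32.98
eef_pos: [476.7, -277.4, 101.6]
ee_rot: [-0.707, 0.707, -0.0, 0.0]
force: [-3.0, 1.1, 5.1]
grip_width: 0.454
```

In contact at the expected height. I'll release and retreat upward.

Call:
{"op": "drive_tool", "data": {
  "gripper": [0,0,0,0,0,0,0,0,0,0,0,0,0,0],
  "offset": [
    [0,0,0],
    [0,0,0],
    [0,0,0],
    [0,0,0],
    [0,0,0],
    [0,-0.01,0],
    [0,-0.025,0],
    [0,-0.035,0],
    [0,-0.035,0],
    [0,-0.025,0],
    [0,-0.01,0],
    [0,0,0],
    [0,0,0],
    [0,0,0]
  ],
  "turn": [0,0,0,0,0,0,0,0,0,0,0,0,0,0]
}}

```text
time_s: 34.15
eef_pos: [476.3, -276.8, 239.3]
ee_rot: [0.708, -0.706, 0.001, 0.0]
force: [0.1, -0.2, -1.7]
grip_width: 1.0
```

```bash
python3 - <<'E'
from tray import *
n='wrist';c=cam(n); im,d=ctrl.capture(n); W=cloud(n,d,c)
s=ctrl.sense(); print(np.round(s['eef_pos'],1),np.round(s['force'],1),s['grip_width'])
im2,d2=ctrl.capture('scene'); W2=cloud('scene',d2); im3,d3=ctrl.capture('side'); W3=cloud('side',d3)
for nm,cc,r,z0,z1 in [('can',(477,-277),32,128,142),('spipe',(478,-371),32,58,75),('fl',(508,396),20,55,70),('bottle',(520,306),22,138,150),('lpipe',(438,-122),32,113,125),('jar',(686,56),38,93,106)]:
  for k,V in [('w',W),('scene',W2),('side',W3)]:
    m=(np.hypot(V[...,0]-cc[0],V[...,1]-cc[1])<r)&(V[...,2]>z0)&(V[...,2]<z1);P=V[m]
    if len(P)>5:print(nm,k,np.round(cv2.minEnclosingCircle(P[:,:2].astype(np.float32))[0],1),np.round(np.percentile(P[:,2],[5,50,95]),1))
m=np.vstack([np.hstack([cv2.resize(im,(400,250)),cv2.resize(im3,(400,250))]),cv2.resize(im2[130:280,100:540],(800,273))])
save('fin.png',m)
E
```

```text
[ 476.3 -276.8  239.3] [-0.1  0.5  0.1] 0.9976951983001341
can w [ 477.2 -277.7] [134.8 136.7 137.8]
can scene [ 479.  -278.2] [129.4 135.5 137.3]
can side [ 482.5 -276.2] [128.8 134.5 136.8]
spipe w [ 479.5 -371. ] [59.3 66.1 67.5]
spipe scene [ 479.9 -372.4] [58.8 63.7 67. ]
spipe side [ 461.8 -373. ] [60.1 63.3 66.5]
fl scene [508.7 396.2] [56.4 63.6 66.3]
fl side [510.5 396.1] [56.4 63.1 64.9]
bottle scene [521.8 304.9] [139.7 144.2 145.6]
bottle side [520.5 305.7] [139.4 143.1 144.5]
lpipe w [ 437.7 -123.3] [114.9 120.2 121.9]
lpipe scene [ 439.2 -123.2] [114.  118.4 121.4]
lpipe side [ 439.  -122.4] [113.5 117.4 120.2]
jar scene [686.4  55.1] [ 95.1 100.3 102.1]
jar side [687.1  56.1] [ 95.1  99.2 100.8]
```

View pics/fin.png

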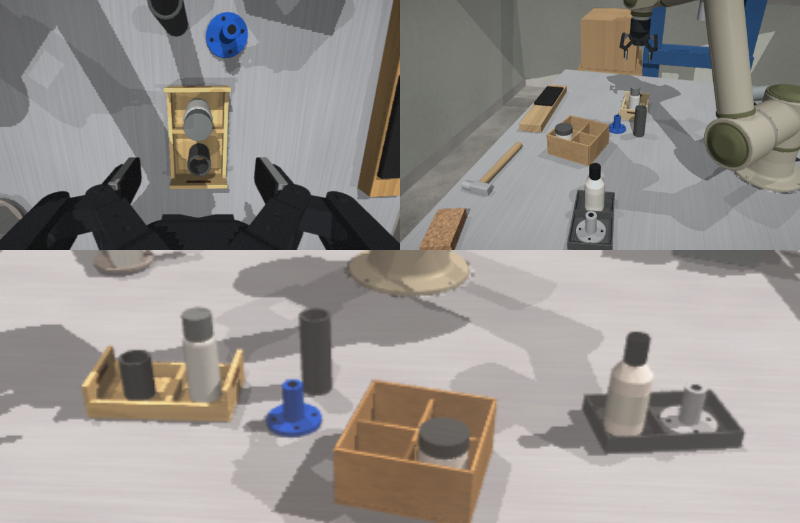

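The montage shows the tote with the pipe in the wide compartment (bottom panel, px (137,375)) and the can in the narrow one (200,355). The tray holds the flange in the wide compartment (690,410) and the bottle in the narrow one (630,385). The long pipe, jar and blue flange have not moved. I'll hand in.

```bash
python3 -c "
from rig import ctrl
print(ctrl.finish_job())"
```

```text
the job is handed in; nothing more can be done
None
```

Both kits are made up, and I handed the job in at about 34 s of the 128 s allowed; it reports no verdict.

- **Steel tray:** the steel hub flange is in the wide compartment and the oil bottle is in the narrow one. I left the blue look-alike flange alone.
- **Wooden tote:** the short pipe is in the wide compartment and the spray can is in the narrow one.
- **Order:** I placed them as listed: flange, bottle, pipe, then can.

**Last checks:** The measured top heights match each part standing upright on its compartment floor: about 64 mm for the flange, 144 for the bottle, 66 for the pipe and 136 for the can. Each part is within about 2 mm of its compartment centre. The long pipe and jar have not moved by more than about 1–2 mm of measuring noise, and the gripper was open and well clear at the end.

**Disagreements:** The side camera put the short pipe about 17 mm off in x and the can about 5 mm off. I put this down to the side view being partly blocked there, because the wrist and scene cameras agreed with each other to about 2 mm.

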